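Run the badge press from its two-hand control

ROBOT

A 6-joint arm with a two-finger parallel gripper is mounted at the origin on the work surface. World frame = base frame: x ahead of the robot, y to its left, z up, the work surface at z = 0. Lengths are in mm, angles in rad, forces in N, time in s.
With the tool pointing down it reaches from about 350 to 975 mm from the base axis. Payload 7.1 kg.
Tool frame: the origin (TCP) lies at the very end of the fingers, on their centre line; the grasp point (between the pads) lies 19 mm behind it; y points along the fingers, x is the direction in which the jaws open and shut, and the axes are right-handed (so a half turn about y gives the same grasp; the last joint's range is limited). The gripper opens to 88 mm and grips with 3 to 60 N. Pads are 20 mm wide; open, the fingers measure 115 mm over their backs; the gripper's body (75 mm by 178 mm) begins 61 mm behind the grasp point.
Start: joints at [1.271, 0.423, 1.63, -0, 1.089, -0.019], TCP at [173.171, 600.514, 222.675] pointing down, gripper open.
Joint ranges: [-3, 3], [-0.9, 2.11], [0.09, 2.58], [-1.31, 4.45], [0.11, 2.69], [-2.54, 2.54]. Speed limits (rad/s): [2.39, 2.39, 3.01, 3.14, 3.14, 3.14].

INTERFACE

Orientations are given as a rotation vector (axis times angle).
In Python, from workcell import ctrl gives the robot as it stands. The module is installed in compiled form; this text tells all that it offers.
- The arm moves only by the tool jog_arm, never from a script. Its argument "steps" is a list of rows, each an object with "turn": the turn, a rotation vector about the world's x, y, z scaled (see below), a list of three; "dp": the shift along the world's x, y, z scaled (see below), a list of three; "claw": the opening, from 0 (shut) to 1 (fully open). In form: [{"turn": [wx, wy, wz], "dp": [x, y, z], "claw": claw}, ...]. A call has 1 to 12 rows; each row is the pose to reach, as a shift and turn from the pose measured when the call began, turning the shorter way round; what a row does not reach only later rows make up. The controller multiplies each number of a shift by 80 mm and each number of a turn by pi rad. A row lasts 1/12 s, in which the tool goes at most 41.7 mm and 7.16 degrees, less where a joint would pass 70% of its speed; a pose out of reach is approached as far as the arm can. A call with a number of a shift or a turn outside -1 to 1 is refused whole. A call with a gripper value outside its range is refused whole. The fingers move at their own pace and stop on an object; the grip force is fixed at half the most. Time passes only in rows, so rows that repeat a pose let the fingers close. It gives the time, the measured TCP pose, the force and the opening at its end, in the units of the state.
- ctrl.get_obs(): the state, without advancing time (a new reading comes with each control period).
- ctrl.get_image(name): name is "scene" or "top" or "wrist"; returns a dict with "img" (400x640x3 uint8, red, green, blue), "range_z" (400x640 float32, mm along the optical axis (not along the pixel's ray), 0 where there is no reading), "fovy" (degrees; the focal length in pixels is half the picture's height over the tangent of half this angle, whatever the lens; pixels are square), "cx", "cy" (the principal point, pixels), "dist_coeffs" ([k1, k2, p1, p2, k3] as OpenCV has them; the pictures are not rectified), "camera_from_world" (4x4, takes a point from world to camera coordinates); the wrist camera has in their place "hand_eye" (4x4, takes a point from camera to tool coordinates, whose origin is the TCP and whose axes are the tool frame's). Camera axes: x right, y down, z forward; pixel columns grow to the right and rows downward; lengths in mm; the calibration is good to about 2 mm. A picture is of the moment at which its call begins: read the wrist's pose just before it.
- ctrl.close_job(): hands the job in, once; it reports no verdict.
The state is a dict: "t": time; "qpos": joint angles; "qvel": joint speeds; "joint_torque": joint torques, N m; "ee_pos": TCP position; "orientation": TCP orientation; "ft_force": force on the tool from outside, world axes, zero at the start; "moment": the same for the moment, N m; "width": finger opening in mm.
Only numpy, scipy, OpenCV 4.12 (cv2) and the standard library are available. Lean on these libraries where they do the work, as an engineer would, in place of code of your own. Each camera call takes 0.05 s, during which the arm holds its last target.

TASK

Press the badge that sits in the twin-ram bench press using its two-hand control: with one fingertip on each, press the two green buttons all the way down together, which brings both rams down onto the badge, and hold them down for three seconds. Then let both buttons up together so that the rams go back up, and finish clear of everything. Do not press the red stop button, pick nothing up, and leave the jar, the paint tube, the loose badge and the brush pot where they are.

Things in the scene. Friction and masses are not known exactly. Their poses are not given: they have to be found in the camera images.
- pod: Two-hand control: a grey box with a yellow top, 120 mm (x) by 150 mm (y) by 50 mm high, fixed to the bench. Origin at the centre of its underside, z up. The two green buttons stand on its top at x = -20 mm, y = +32 mm (left) and y = -32 mm (right); a red stop button of 22 mm diameter stands at x = +38 mm, y = 0, its top 21 mm above the box, in a black collar of 38 mm diameter and 12 mm high.
- cap_left: Left green button: an upright cylinder, 26 mm diameter, its flat top 14 mm above the box when up. Origin at the centre of its underside, level with the box's top when up; it moves with the button.
- cap_right: Right green button, the same as the left one; centres 64 mm apart along the pod's y axis.
- left_top (a point): Centre of the left green button's top face; it moves with the button (64 mm above the bench when up, 56 mm when fully down).
- right_top (a point): Centre of the right green button's top face; likewise.
- press_left (a joint): How far the left green button is pressed in: 0 up, 0.008 m fully down. A spring returns it: 1.5 N to start it, 5 N fully down (both together 10 N).
- press_right (a joint): How far the right green button is pressed in: 0 up, 0.008 m fully down; same spring.
- stop (a joint): How far the red stop button is pressed in: 0 up, 0.005 m down. Leave it alone.
- press: Green twin-ram bench press, fixed to the bench: foot 200 mm (x) by 130 mm (y), column, and a head with two red cylinders, 312 mm high over all; the orange-capped rods of the two rams stand out of its head, up to 320 mm. Origin at the centre of its underside; the rams are at x = -50 mm, y = +22 mm (left) and -22 mm (right), over a blue and white badge. It need not be touched.
- ram_left_face (a point): Centre of the underside of the left orange ram, in the throat of the press: 122 mm above the bench when up, 86 mm when down on the badge. A linkage couples it to the left green button, at once and in both directions: 4.5 mm of ram for each mm of button.
- ram_right_face (a point): The same for the right ram, which is coupled to the right green button.
- jar: Loose red paint jar with a white lid, 56 mm diameter, 70 mm high; origin at the centre of its underside. Leave it alone.
- tube: Loose yellow paint tube with a white cap lying on the bench, about 140 mm long (along its x), 42 mm wide, 22 mm high; origin at the centre of its underside. Leave it alone.
- badge: Loose round badge, white with a blue middle, 84 mm diameter, 7 mm thick, lying on the bench; origin at the centre of its underside. Leave it alone.
- brush_pot: Loose glass pot with brushes, 66 mm diameter, pot 90 mm and brushes 175 mm high; origin at the centre of its underside. Leave it alone.
There are look-alikes about, which are no part of the job. What is meant by the pod is not blue, orange or turquoise, and is the larger of those in its own colour.

How it is judged:
By the outcome, as a careful person would: the job done as asked, in the order asked, and still so for the second after the job is handed in, with the robot touching nothing.
It also fails if it takes over 38 s, if anything falls off the work surface, if the arm or the gripper's body presses on something with over 40 N, if the wrist force passes 120 N, or if a joint passes its speed limit or range.

## Working session

There is one attempt and no reset: what is moved stays moved. The work goes in short steps, Python scripts to look and compute and a tool call to move; the robot and the scene stay as the last step left them, time stands still between calls to the robot, and variables do not carry over. Pictures are saved under pics/ and viewed, and the job is handed in when it is done.

Besides the shell and the picture viewer there is one more tool, called after "Emit:" as name(argument=value, ...) on one line, values as JSON. jog_arm: Moves the arm, as the interface text tells. Its arguments: {"type":"object","properties":{"steps":{"type":"array","items":{"type":"object","properties":{"turn":{"type":"array","items":{"type":"number"}},"dp":{"type":"array","items":{"type":"number"}},"claw":{"type":"number"}}}}},"required":["steps"]}

```bash
mkdir -p pics; cat > h.py <<'E'
from workcell import ctrl
import numpy as np, cv2, pickle
def grab(n,tag):
    o=ctrl.get_obs(); d=ctrl.get_image(n); d['obs']=o
    pickle.dump(d,open(f'pics/{tag}.pkl','wb')); cv2.imwrite(f'pics/{tag}.png',d['img'][:,:,::-1]); return d
def load(tag): return pickle.load(open(f'pics/{tag}.pkl','rb'))
def K(d):
    f=200/np.tan(np.radians(d['fovy'])/2); return np.array([[f,0,d['cx']],[0,f,d['cy']],[0,0,1.]])
def cam2world(d):
    if 'camera_from_world' in d: return np.linalg.inv(d['camera_from_world'])
    T=np.eye(4);T[:3,:3]=cv2.Rodrigues(np.array(d['obs']['orientation'],float))[0];T[:3,3]=d['obs']['ee_pos']
    return T@d['hand_eye']
def world(d,u,v,z=None):
    n=cv2.undistortPoints(np.array([[[u,v]]],float),K(d),np.array(d['dist_coeffs'],float)).ravel()
    T=cam2world(d); r=np.array([n[0],n[1],1.])
    if z is None: return T[:3,:3]@(r*d['range_z'][int(round(v)),int(round(u))])+T[:3,3]
    r=T[:3,:3]@r; return T[:3,3]+r*(z-T[2,3])/r[2]
def crop(tag,x0,y0,x1,y1,s,out):
    d=load(tag); c=d['img'][y0:y1,x0:x1,::-1]; cv2.imwrite(f'pics/{out}.png',cv2.resize(c,None,fx=s,fy=s,interpolation=cv2.INTER_CUBIC))
E
python3 - <<'E'
from h import *
for n in('scene','top','wrist'): grab(n,n+'0')
print(ctrl.get_obs())
E
```

```text
{'t': 0.15, 'qpos': array([ 1.27100009e+00,  4.23666510e-01,  1.63048966e+00, -3.63545123e-05,
        1.08856808e+00, -1.89911449e-02]), 'qvel': array([-1.37713629e-03, -2.72631846e-03, -3.38064498e-03,  4.28603505e-04,
        6.79341326e-05, -6.70805111e-05]), 'joint_torque': array([-6.07142993e-04, -5.44979703e+01, -2.73917985e+01,  6.43918337e-02,
        2.04047863e-02, -1.20090203e-05]), 'ee_pos': array([173.06330563, 600.1314225 , 222.08924607]), 'orientation': array([-1.32975021, -0.99926076,  1.0007547 ]), 'ft_force': array([-0.29738239, -0.05163776,  0.45788612]), 'moment': array([ 0.01429325, -0.03272226,  0.03370648]), 'width': 87.85624158305286}
```

View pics/scene0.png

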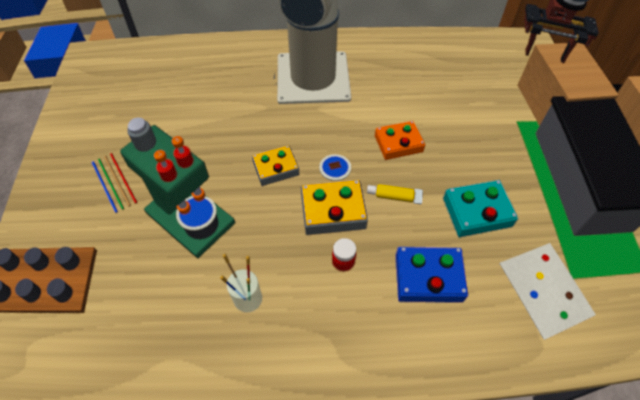

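View pics/top0.png

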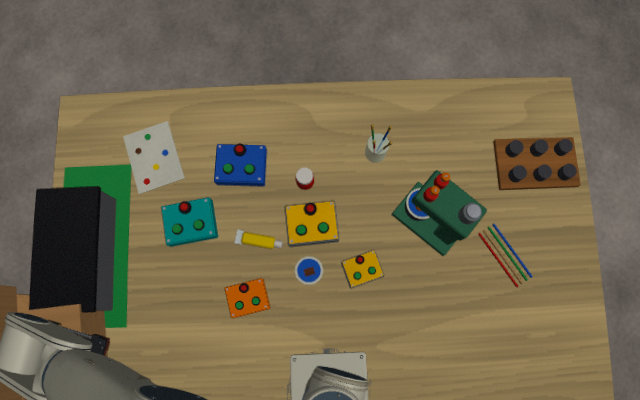

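View pics/wrist0.png

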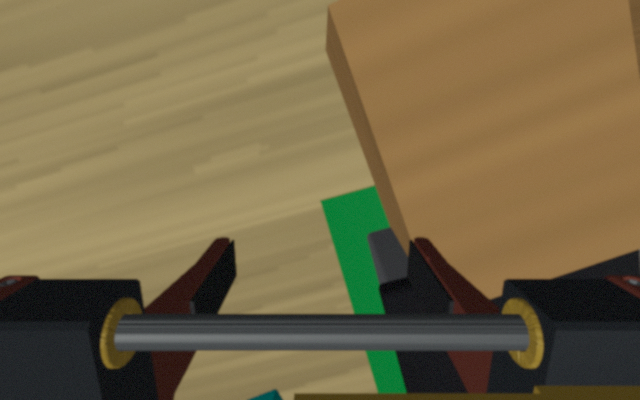

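Pods in the top picture: blue (241,165), turquoise (189,221), orange (247,298), yellow large (312,222) and yellow small (362,268). The large yellow one fits, because it is the larger of the two yellow pods. I'll confirm it in a crop.

```bash
python3 - <<'E'
from h import *
crop('top0',270,185,400,295,6,'c1')
crop('scene0',240,140,380,250,5,'c2')
E
```

```text
(no output)
```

View pics/c1.png

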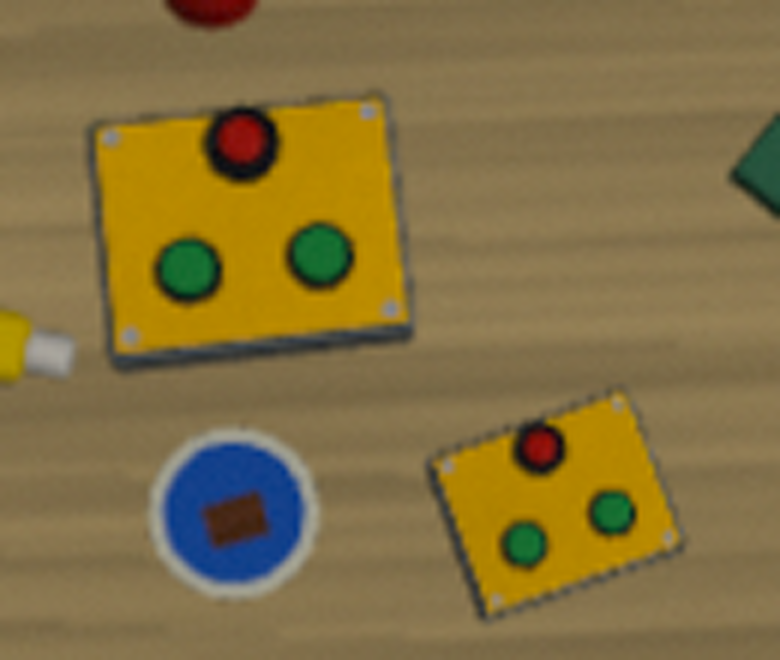

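View pics/c2.png

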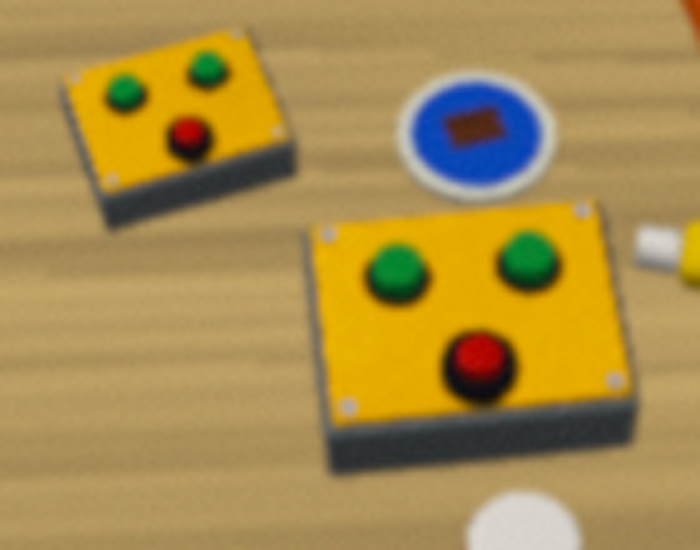

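The large yellow pod (crop c1, upper left) is the one. Its buttons in the top picture are left ≈(301.1,229.5), right ≈(323.0,227.2) and red ≈(310,208.5).

```bash
python3 - <<'E'
from h import *
d=load('top0'); f=lambda x:np.round(x,1)
L=world(d,270+189/6-.4,185+269/6-.4,64);R=world(d,270+320/6-.4,185+255/6-.4,64);S=world(d,270+241/6-.4,185+138/6-.4,71)
print('top',f(L),f(R),f(S),np.linalg.norm(L-R)); u=(L-R)[:2]; print('yaw',np.arctan2(-u[0],u[1]),f((L+R)/2))
s=load('scene0')
L2=world(s,240+529/5-.4,140+248/5-.4,64);R2=world(s,240+397/5-.4,140+260/5-.4,64)
print('scene',f(L2),f(R2),np.linalg.norm(L2-R2),f((L2+R2)/2)); u=(L2-R2)[:2]; print(np.arctan2(-u[0],u[1]))
for n,p in dict(tl=(92,125),tr=(382,97),br=(408,330),bl=(118,355)).items(): print(n,f(world(d,270+p[0]/6,185+p[1]/6,50)))
o=ctrl.get_obs();print(np.round(cv2.Rodrigues(o['orientation'])[0],3))
w=load('wrist0');print(np.round(w['hand_eye'],2),w['fovy'])
for n,p in dict(jar=(305,174),pot=(378,140),press=(400,212),badge=(309,270),cap=(284,243)).items(): print(n,f(world(d,*p)))
E
```

```text
top [461.5  58.6  64. ] [465.7  -4.3  64. ] [522.9  31.4  71. ] 63.02646318352834
yaw 0.06764808906828967 [463.6  27.2  64. ]
scene [463.5  61.1  64. ] [467.6  -2.6  64. ] 63.83644865454776 [465.5  29.3  64. ]
0.06319982575652808
tl [535.4 102.9  50. ]
tr [543.6 -39.   50. ]
br [428.6 -46.3  50. ]
bl [422.1  93.4  50. ]
[[ 0.277 -0.    -0.961]
 [ 0.961 -0.001  0.277]
 [-0.001 -1.    -0.   ]]
[[   1.     -0.     -0.     -0.97]
 [  -0.     -0.27    0.96 -162.32]
 [  -0.     -0.96   -0.27   74.04]
 [   0.      0.      0.      1.  ]] 60.15476304619888
jar [622.5  41.7  75.1]
pot [ 711.8 -175.5   94.7]
press [ 509.1 -236.7   19.9]
badge [348.7  41.2  10.9]
cap [433.2 113.3  -2.9]
```

```bash
python3 - <<'E'
from h import *
d=load('top0'); f=lambda x:np.round(x)
for p in [(40,195),(98,195),(114,195),(98,300),(70,250),(108,250),(108,305),(45,315),(90,315),(10,300),(100,340),(180,220),(190,208),(250,300),(440,200),(392,212),(437,180),(484,212),(388,135)]: print(p,f(world(d,*p)))
E
```

```text
(40, 195) [575. 799. 146.]
(98, 195) [566. 622. 151.]
(114, 195) [601. 638.   1.]
(98, 300) [277. 630. 105.]
(70, 250) [414. 695. 152.]
(108, 250) [424. 628.  51.]
(108, 305) [265. 628.  40.]
(45, 315) [238. 756. 160.]
(90, 315) [237. 659.  90.]
(10, 300) [ 299. 1202. -376.]
(100, 340) [178. 518. 341.]
(180, 220) [506. 415.  45.]
(190, 208) [539. 383.  57.]
(250, 300) [267. 212.  41.]
(440, 200) [ 493. -304.  249.]
(392, 212) [ 514. -216.   -0.]
(437, 180) [ 538. -292.  282.]
(484, 212) [ 457. -415.  247.]
(388, 135) [ 762. -221.   -7.]
```

Emit:
jog_arm(steps=[{"dp":[0.25,-0.5,0],"turn":[0,0,0.03],"claw":0.58},{"dp":[0.5,-1,0],"turn":[0,0,0.06],"claw":0.58},{"dp":[0.5,-1,0],"turn":[0,0,0.06],"claw":0.58}])

```text
t: 0.4
ee_pos: [213.9, 515.0, 221.0]
orientation: [-1.253, -1.141, 1.149]
ft_force: [-0.3, 0.2, -0.3]
width: 71.0
```

Emit:
jog_arm(steps=[{"dp":[0.25,-0.5,0],"turn":[0,0,0.03],"claw":0.58},{"dp":[0.5,-1,0],"turn":[0,0,0.05],"claw":0.58},{"dp":[0.5,-1,0],"turn":[0,0,0.05],"claw":0.58}])

```text
t: 0.65
ee_pos: [254.6, 430.7, 220.5]
orientation: [-1.181, -1.256, 1.268]
ft_force: [0.9, -0.3, 0.0]
width: 52.5
```

Emit:
jog_arm(steps=[{"dp":[0.25,-0.5,0],"turn":[0,0,0],"claw":0.58},{"dp":[0.5,-1,0],"turn":[0,0,0],"claw":0.58},{"dp":[0.5,-1,0],"turn":[0,0,0],"claw":0.58}])

```text
t: 0.9
ee_pos: [295.3, 347.1, 220.2]
orientation: [-1.183, -1.253, 1.268]
ft_force: [0.0, 0.1, -0.2]
width: 50.8
```

Emit:
jog_arm(steps=[{"dp":[0.25,-0.5,0],"turn":[0,0,0],"claw":0.58},{"dp":[0.5,-1,0],"turn":[0,0,0],"claw":0.58},{"dp":[0.5,-1,0],"turn":[0,0,0],"claw":0.58}])

```text
t: 1.15
ee_pos: [336.5, 264.1, 220.2]
orientation: [-1.186, -1.25, 1.266]
ft_force: [-0.3, 0.2, -1.1]
width: 50.7
```

Emit:
jog_arm(steps=[{"dp":[0.25,-0.5,0],"turn":[0,0,0],"claw":0.58},{"dp":[0.5,-1,0],"turn":[0,0,0],"claw":0.58},{"dp":[0.5,-1,0],"turn":[0,0,0],"claw":0.58}])

```text
t: 1.4
ee_pos: [378.3, 181.5, 220.4]
orientation: [-1.188, -1.248, 1.263]
ft_force: [-0.6, 0.5, -0.2]
width: 50.6
```

Emit:
jog_arm(steps=[{"dp":[0.25,-0.5,0],"turn":[0,0,0],"claw":0.58},{"dp":[0.5,-1,0],"turn":[0,0,0],"claw":0.58},{"dp":[0.5,-1,0],"turn":[0,0,0],"claw":0.58}])

```text
t: 1.65
ee_pos: [420.8, 98.9, 220.8]
orientation: [-1.192, -1.247, 1.26]
ft_force: [0.3, 0.5, -0.2]
width: 51.0
```

Emit:
jog_arm(steps=[{"dp":[0.25,-0.45,-0.3],"turn":[0,0,0],"claw":0.58},{"dp":[0.54,-0.88,-0.8],"turn":[0,0,0.005],"claw":0.58},{"dp":[0.54,-0.88,-0.8],"turn":[0,0,0.005],"claw":0.58},{"dp":[0.54,-0.88,-0.8],"turn":[0,0,0.005],"claw":0.58},{"dp":[0.54,-0.88,-0.8],"turn":[0,0,0.005],"claw":0.58}])

```text
t: 2.07
ee_pos: [463.7, 29.0, 156.0]
orientation: [-1.183, -1.255, 1.271]
ft_force: [1.4, -0.1, -0.8]
width: 51.0
```

```bash
python3 - <<'E'
from h import *
grab('wrist','wrist1')
o=ctrl.get_obs();R=cv2.Rodrigues(o['orientation'])[0];print(o['ee_pos'],np.round(R,3),np.arctan2(-R[0,0],R[1,0]))
E
```

```text
[463.81735895  29.53191502 156.81594424] [[-0.072  0.001 -0.997]
 [ 0.997 -0.012 -0.072]
 [-0.012 -1.    -0.   ]] 0.07226609723968952
```

View pics/wrist1.png

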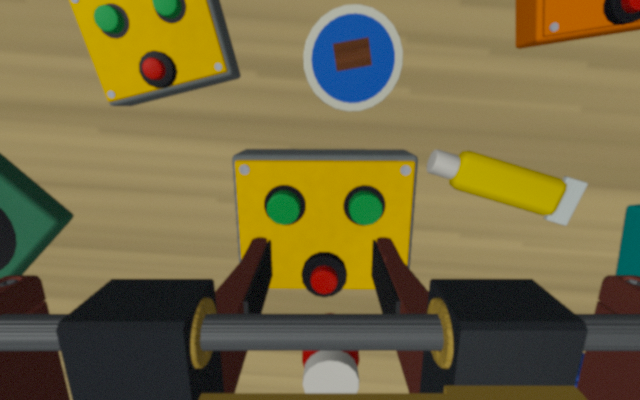

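```bash
python3 - <<'E'
from h import *
d=load('wrist1')
crop('wrist1',220,140,430,300,3.8,'c3')
i=cv2.cvtColor(d['img'],cv2.COLOR_RGB2HSV)
m=cv2.inRange(i,(50,100,60),(80,255,255)); m[:180]=0;m[232:]=0;m[:,:250]=0;m[:,410:]=0
n,l,s,c=cv2.connectedComponentsWithStats(m); print(s,c)
T=cam2world(d);print(T[:3,3])
P=np.linalg.inv(d['hand_eye'])
for x in (-25.5,-39,25.5,39):
  q=P@np.array([x,0,0,1]); print(x,cv2.projectPoints(q[:3].reshape(1,3),np.zeros(3),np.zeros(3),K(d),np.array(d['dist_coeffs'],float))[0].ravel())
E
```

```text
[[     0      0    640    400 254218]
 [   266    191     34     33    874]
 [   348    191     35     34    908]] [[319.46504575 199.44452399]
 [282.89244851 207.34782609]
 [364.52312775 207.47797357]]
[389.62024573  24.92507984 318.43173297]
-25.5 [273.11299123 258.71366518]
-39 [246.66880158 258.74186893]
25.5 [372.99705205 258.62429919]
39 [399.44538778 258.60518078]
```

View pics/c3.png

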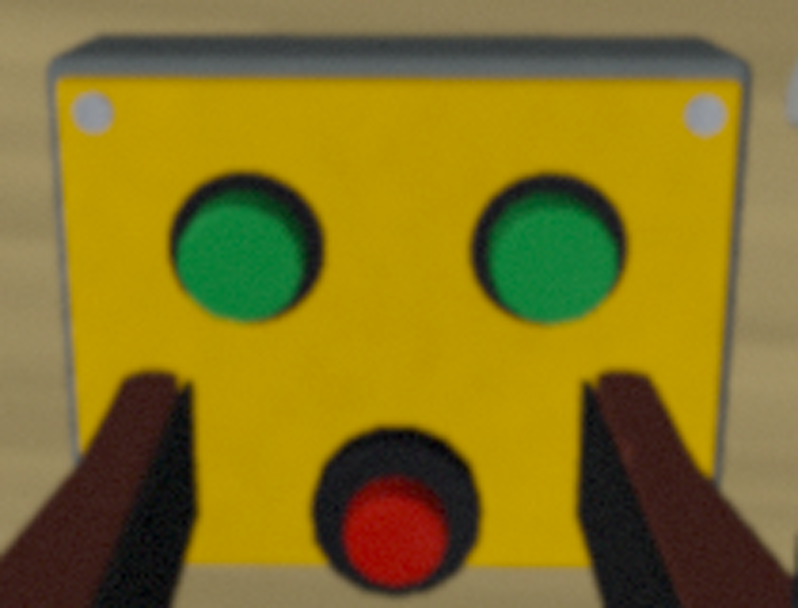

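```bash
python3 - <<'E'
from h import *
d=load('wrist1')
L=world(d,220+553/3.8-.4,140+260/3.8-.4,64);R=world(d,220+241/3.8-.4,140+258/3.8-.4,64)
u=(L-R)[:2];print(L,R,np.hypot(*u),(L+R)/2,np.arctan2(-u[0],u[1]))
E
```

```text
[461.1696257   60.45617212  64.        ] [465.3622342   -2.37959221  64.        ] 62.9754813019711 [463.26592995  29.03828995  64.        ] 0.0666245295967864
```

Emit:
jog_arm(steps=[{"dp":[0,-0.01,-0.4],"turn":[0.004,0,-0.002],"claw":0.625},{"dp":[0,-0.01,-0.75],"turn":[0.004,0,-0.002],"claw":0.625},{"dp":[0,-0.01,-0.95],"turn":[0.004,0,-0.002],"claw":0.625},{"dp":[0,-0.01,-0.95],"turn":[0.004,0,-0.002],"claw":0.625},{"dp":[0,-0.01,-0.95],"turn":[0.004,0,-0.002],"claw":0.625},{"dp":[0,-0.01,-0.95],"turn":[0.004,0,-0.002],"claw":0.625}])

```text
t: 2.62
ee_pos: [464.7, 29.7, 82.3]
orientation: [-1.179, -1.261, 1.256]
ft_force: [0.3, 1.1, -0.4]
width: 54.8
```

```bash
python3 - <<'E'
from h import *
grab('wrist','wrist2')
crop('wrist2',200,140,450,320,3.2,'c4')
o=ctrl.get_obs();R=cv2.Rodrigues(o['orientation'])[0];print(o['ee_pos'],np.round(R,4),np.arctan2(-R[0,0],R[1,0]),o['ft_force'],o['width'])
E
```

```text
[464.92011099  29.49261635  82.45589497] [[-6.680e-02  3.900e-03 -9.978e-01]
 [ 9.978e-01  7.000e-04 -6.680e-02]
 [ 5.000e-04 -1.000e+00 -3.900e-03]] 0.06680869493906325 [-0.21442643  0.06956761  0.3971518 ] 54.68600292865026
```

View pics/c4.png

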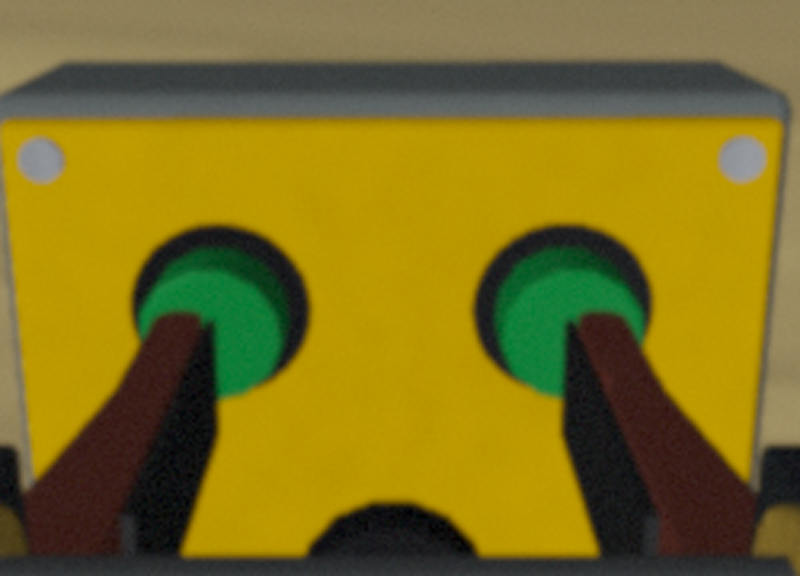

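The fingertips are centred over both green caps in y and square to them, with tips at crop (180,330) and (605,330) against caps (211,330) and (570,330). I'll narrow the opening slightly, then approach.

Emit:
jog_arm(steps=[{"dp":[-0.01,0,-0.1],"turn":[0,0,0],"claw":0.6},{"dp":[-0.01,0,-0.17],"turn":[0,0,0],"claw":0.6},{"dp":[-0.01,0,-0.17],"turn":[0,0,0],"claw":0.6},{"dp":[-0.01,0,-0.17],"turn":[0,0,0],"claw":0.6}])

```text
t: 3.0
ee_pos: [463.9, 29.5, 68.7]
orientation: [-1.179, -1.261, 1.256]
ft_force: [-0.6, 0.2, -0.1]
width: 52.7
```

Emit:
jog_arm(steps=[{"dp":[0,0,-0.05],"turn":[0,0,0],"claw":0.6},{"dp":[0,0,-0.1],"turn":[0,0,0],"claw":0.6},{"dp":[0,0,-0.14],"turn":[0,0,0],"claw":0.6},{"dp":[0,0,-0.17],"turn":[0,0,0],"claw":0.6},{"dp":[0,0,-0.18],"turn":[0,0,0],"claw":0.6},{"dp":[0,0,-0.18],"turn":[0,0,0],"claw":0.6}])

```text
t: 3.5
ee_pos: [464.4, 29.4, 56.0]
orientation: [-1.18, -1.262, 1.256]
ft_force: [-7.3, 0.4, 31.1]
width: 52.6
```

```bash
python3 - <<'E'
from h import *
grab('wrist','wrist3');grab('scene','scene3')
crop('wrist3',200,140,450,320,3.2,'c5');crop('scene3',100,100,380,260,2.8,'c6')
o=ctrl.get_obs();R=cv2.Rodrigues(o['orientation'])[0];print(o['t'],o['ee_pos'],np.round(R[2],4),o['ft_force'],o['moment'],o['width'])
E
```

```text
3.6 [464.4147078   29.42623498  56.01416879] [ 5.0e-04 -1.0e+00 -4.5e-03] [-6.26330591 -0.09267902 31.34468939] [-0.06880338  1.19004753 -0.01046857] 52.753785218624046
```

View pics/c5.png

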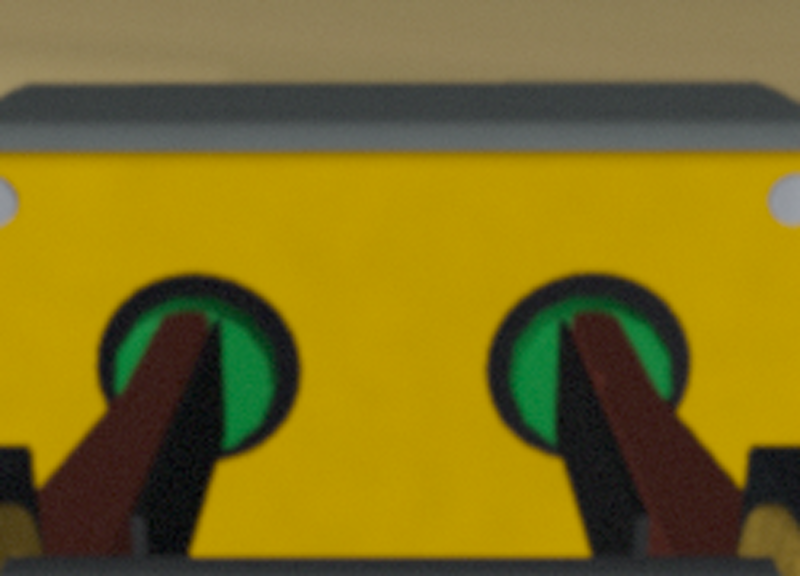

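View pics/c6.png

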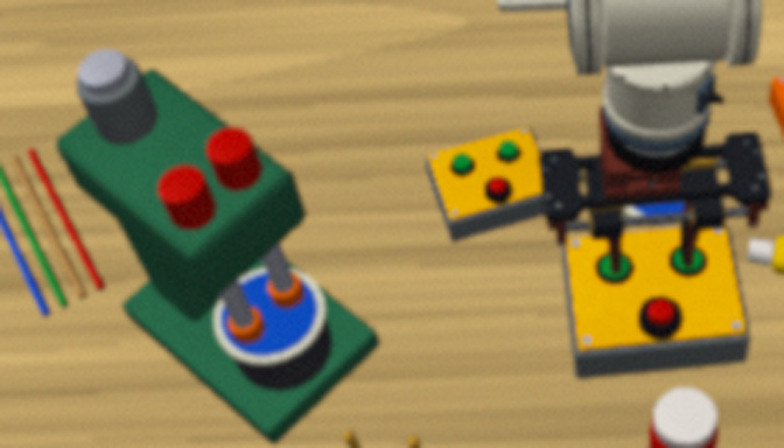

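Both buttons are bottomed (TCP z 56.0, 31 N in total, moment even), and both rams are on the badge. Now I hold, keeping a slight downward bias.

Emit:
jog_arm(steps=[{"dp":[0,0,-0.02],"turn":[0,0,0],"claw":0.6},{"dp":[0,0,-0.02],"turn":[0,0,0],"claw":0.6},{"dp":[0,0,-0.02],"turn":[0,0,0],"claw":0.6},{"dp":[0,0,-0.02],"turn":[0,0,0],"claw":0.6},{"dp":[0,0,-0.02],"turn":[0,0,0],"claw":0.6},{"dp":[0,0,-0.02],"turn":[0,0,0],"claw":0.6},{"dp":[0,0,-0.02],"turn":[0,0,0],"claw":0.6},{"dp":[0,0,-0.02],"turn":[0,0,0],"claw":0.6},{"dp":[0,0,-0.02],"turn":[0,0,0],"claw":0.6},{"dp":[0,0,-0.02],"turn":[0,0,0],"claw":0.6},{"dp":[0,0,-0.02],"turn":[0,0,0],"claw":0.6},{"dp":[0,0,-0.02],"turn":[0,0,0],"claw":0.6}])

```text
t: 4.6
ee_pos: [464.4, 29.4, 56.0]
orientation: [-1.18, -1.262, 1.255]
ft_force: [-7.2, 0.1, 31.0]
width: 52.5
```

Emit:
jog_arm(steps=[{"dp":[0,0,-0.02],"turn":[0,0,0],"claw":0.6},{"dp":[0,0,-0.02],"turn":[0,0,0],"claw":0.6},{"dp":[0,0,-0.02],"turn":[0,0,0],"claw":0.6},{"dp":[0,0,-0.02],"turn":[0,0,0],"claw":0.6},{"dp":[0,0,-0.02],"turn":[0,0,0],"claw":0.6},{"dp":[0,0,-0.02],"turn":[0,0,0],"claw":0.6},{"dp":[0,0,-0.02],"turn":[0,0,0],"claw":0.6},{"dp":[0,0,-0.02],"turn":[0,0,0],"claw":0.6},{"dp":[0,0,-0.02],"turn":[0,0,0],"claw":0.6},{"dp":[0,0,-0.02],"turn":[0,0,0],"claw":0.6},{"dp":[0,0,-0.02],"turn":[0,0,0],"claw":0.6},{"dp":[0,0,-0.02],"turn":[0,0,0],"claw":0.6}])

```text
t: 5.6
ee_pos: [464.5, 29.4, 56.0]
orientation: [-1.18, -1.262, 1.255]
ft_force: [-7.7, 0.4, 32.0]
width: 52.6
```

Emit:
jog_arm(steps=[{"dp":[0,0,-0.02],"turn":[0,0,0],"claw":0.6},{"dp":[0,0,-0.02],"turn":[0,0,0],"claw":0.6},{"dp":[0,0,-0.02],"turn":[0,0,0],"claw":0.6},{"dp":[0,0,-0.02],"turn":[0,0,0],"claw":0.6},{"dp":[0,0,-0.02],"turn":[0,0,0],"claw":0.6},{"dp":[0,0,-0.02],"turn":[0,0,0],"claw":0.6},{"dp":[0,0,-0.02],"turn":[0,0,0],"claw":0.6},{"dp":[0,0,-0.02],"turn":[0,0,0],"claw":0.6},{"dp":[0,0,-0.02],"turn":[0,0,0],"claw":0.6},{"dp":[0,0,-0.02],"turn":[0,0,0],"claw":0.6},{"dp":[0,0,-0.02],"turn":[0,0,0],"claw":0.6},{"dp":[0,0,-0.02],"turn":[0,0,0],"claw":0.6}])

```text
t: 6.6
ee_pos: [464.4, 29.4, 56.0]
orientation: [-1.18, -1.262, 1.255]
ft_force: [-7.2, -0.1, 32.0]
width: 52.5
```

```bash
python3 - <<'E'
from h import *
grab('scene','scene4')
crop('scene4',100,100,380,260,2.8,'c7')
o=ctrl.get_obs();print(o['t'],o['ee_pos'],o['orientation'],cv2.Rodrigues(o['orientation'])[0][2],o['ft_force'],o['moment'])
E
```

```text
6.65 [464.44861507  29.42486772  55.99850917] [-1.18031393 -1.26190124  1.25486153] [ 5.90311620e-04 -9.99987116e-01 -5.04175125e-03] [-6.79739975  0.75849574 32.2459579 ] [0.04019602 1.41643983 0.02377444]
```

View pics/c7.png

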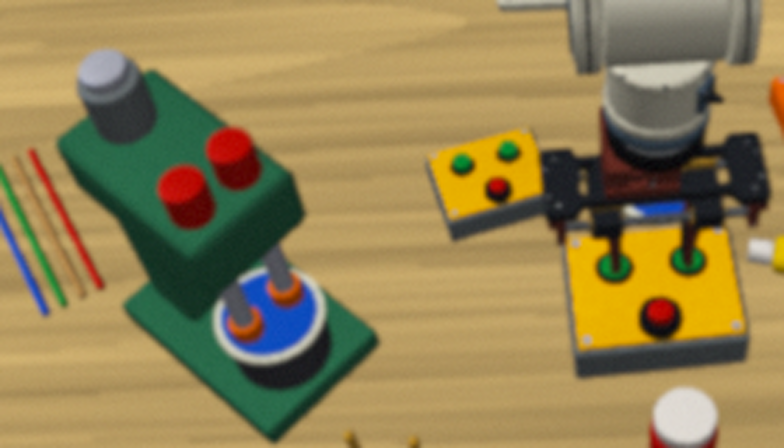

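Held from about 3.5 to 6.65 s, and both rams are still on the badge. I'll hold half a second more for margin, then lift straight up.

Emit:
jog_arm(steps=[{"dp":[0,0,-0.02],"turn":[0,0,0],"claw":0.6},{"dp":[0,0,-0.02],"turn":[0,0,0],"claw":0.6},{"dp":[0,0,-0.02],"turn":[0,0,0],"claw":0.6},{"dp":[0,0,-0.02],"turn":[0,0,0],"claw":0.6},{"dp":[0,0,-0.02],"turn":[0,0,0],"claw":0.6},{"dp":[0,0,-0.02],"turn":[0,0,0],"claw":0.6}])

```text
t: 7.15
ee_pos: [464.5, 29.4, 56.0]
orientation: [-1.18, -1.262, 1.255]
ft_force: [-7.6, 0.5, 31.8]
width: 52.9
```

Emit:
jog_arm(steps=[{"dp":[0,0,0.06],"turn":[0,0,0],"claw":0.6},{"dp":[0,0,0.16],"turn":[0,0,0],"claw":0.6},{"dp":[0,0,0.4],"turn":[0,0,0],"claw":0.6},{"dp":[0,0,0.8],"turn":[0,0,0],"claw":0.6},{"dp":[0,0,1],"turn":[0,0,0],"claw":0.6},{"dp":[0,0,1],"turn":[0,0,0],"claw":0.6}])

```text
t: 7.65
ee_pos: [466.6, 29.5, 138.9]
orientation: [-1.185, -1.266, 1.252]
ft_force: [0.4, -0.1, -0.5]
width: 52.9
```

Emit:
jog_arm(steps=[{"dp":[0,0,0.4],"turn":[0,0,0],"claw":0.6},{"dp":[0,0,0.8],"turn":[0,0,0],"claw":0.6},{"dp":[0,0,1],"turn":[0,0,0],"claw":0.6},{"dp":[0,0,1],"turn":[0,0,0],"claw":0.6},{"dp":[0,0,1],"turn":[0,0,0],"claw":0.6},{"dp":[0,0,1],"turn":[0,0,0],"claw":0.6}])

```text
t: 8.15
ee_pos: [465.6, 29.4, 217.3]
orientation: [-1.183, -1.264, 1.253]
ft_force: [0.0, -1.0, -0.6]
width: 52.6
```

```bash
python3 - <<'E'
from h import *
grab('scene','scene5');grab('wrist','wrist5')
o=ctrl.get_obs();print(o['t'],o['ee_pos'],o['ft_force'],o['qvel'])
a=load('scene0')['img'];b=load('scene5')['img']
cv2.imwrite('pics/d5.png',np.vstack([a[100:320,100:540],b[100:320,100:540]])[:,:,::-1])
E
```

```text
8.25 [465.46846361  29.40803604 217.08999005] [-0.27226317 -0.38785714 -0.62150489] [ 1.05798139e-03  7.34531275e-04 -3.81100626e-03  1.39915667e-04
  4.74754593e-03 -1.98810918e-05]
```

View pics/d5.png

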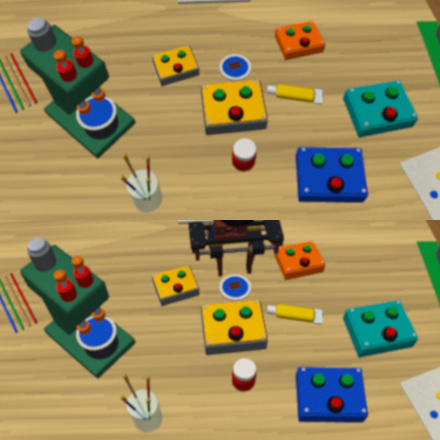

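View pics/wrist5.png

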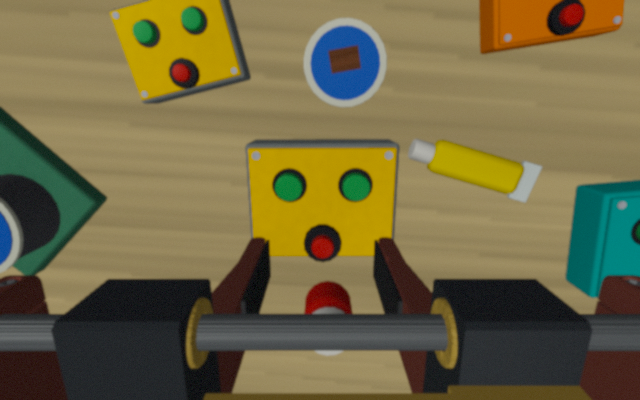

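Before (upper half) and after (lower half): the rams and both green caps are up again, nothing else has moved, and the arm is clear and still.

```bash
python3 -c "
from workcell import ctrl
print(ctrl.close_job())"
```

```text
the job is handed in; nothing more can be done
None
```

I pressed both green buttons of the larger yellow pod all the way down together, one fingertip on each, and the job is handed in. I held them from about 3.5 s to 7.15 s on the robot's clock, then lifted straight up so both came up together.

- **During the hold:** the fingertips stayed at 56.0 mm, which is fully down, with about 31 N in total. The pictures showed both rams on the badge.
- **After release:** the pictures showed both green buttons and both rams up. The red stop button looked untouched. The jar, tube, loose badge and brush pot looked to be where they started, judged by eye from before and after pictures.
- **At hand-in:** the arm was still and clear at 217 mm, with under 1 N on the wrist, at about 8.3 s of the 38 s allowed.

The button positions from the different cameras agreed to about 2 mm, and no check failed.

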